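Open the ratchet clamp to its stop collar

ROBOT

A 6-joint arm with a two-finger parallel gripper is mounted at the origin on the work surface. World frame = base frame: x ahead of the robot, y to its left, z up, the work surface at z = 0. Lengths are in mm, angles in rad, forces in N, time in s.
With the tool pointing down it reaches from about 275 to 825 mm from the base axis. Payload 4.9 kg.
Tool frame: the origin (TCP) lies at the very end of the fingers, on their centre line; the grasp point (between the pads) lies 19 mm behind it; z points along the fingers, y is the direction in which the jaws open and shut (so a half turn about z gives the same grasp; the last joint's range is limited). The gripper opens to 85 mm and grips with 20 to 120 N. Pads are 22 mm wide; open, the fingers measure 114 mm over their backs; the gripper's body (76 mm by 85 mm) begins 54 mm behind the grasp point. The pads swing forward as they close: fully open they stand 13 mm farther back than shut.
Start: joints at [-1.284, 0.326, -0.193, 1.052, 0, 1.437], TCP at [224.683, -502.032, 231.281] pointing down, gripper open.
Joint ranges: [-2.65, 2.65], [-0.97, 1.79], [-1.3, 1.35], [-1.93, 2.1], [-1.47, 1.37], [-3.14, 3.14]. Speed limits (rad/s): [2.57, 2.57, 3.14, 3.14, 3.14, 3.14].

INTERFACE

Orientations are given as [roll, pitch, yaw] about the fixed x, y, z axes, in that order (R = Rz(yaw) Ry(pitch) Rx(roll)).
In Python, from bench import bot, solve_ik, imaging gives the robot as it stands. Calls block until the motion is done:
- bot.move_ptp(position, orientation): joint-space move of the TCP to a pose.
- bot.movel(position, rot=None, max_speed=150, threshold=None): straight line of the TCP; rot=None keeps the orientation; max_speed is the mean speed in mm/s. With threshold (N) it stops when the force on the tool has changed by that much, and returns True; else False.
- bot.move_j(angles): joint-space move.
- bot.grip(opening, effort=None): opening from 0.0 (shut) to 1.0 (fully open); effort is the grip in N (None keeps the last); returns when the fingers have stopped.
- bot.dwell(seconds).
- solve_ik(position, orientation): joint angles nearest the present ones, or None.
- bot.get_state(): the state.
- imaging.capture(name): name is "scene" or "top" or "wrist"; returns the picture (400x640x3 uint8, blue, green, red); there is no depth.
- imaging.camera_model(name): a dict with "K" (3x3 intrinsics, pixels), "k1" (the pictures are not rectified: a ray, as slopes to the right and down, at radius r is drawn at 1 + k1 r^2 times it, then the intrinsics apply), "position" and "rotation" of the camera in the world. Camera axes: x right, y up, looking along -z (the intrinsics and any distortion apply to the point x, -y, -z); pixel columns grow to the right and rows downward; lengths in mm; the calibration is good to about 2 mm. A picture is of the moment at which its call begins: read the wrist's pose just before it. camera_model takes no time and is no camera call; for the wrist camera it gives the pose at the moment of the call.
A pose or a line that the arm cannot do raises bot.IKError and nothing moves.
- bot.sign_off(): hands the job in, once; it reports no verdict.
The state is a dict: "t": time; "qpos": joint angles; "joint_velocities": joint speeds; "effort": joint torques, N m; "tcp_pos": TCP position; "orientation": TCP orientation; "contact_force": force on the tool from outside, world axes, zero at the start; "wrist_torque": the same for the moment, N m; "opening": opening from 0.0 (shut) to 1.0 (fully open).
Only numpy, scipy, OpenCV 4.12 (cv2) and the standard library are available. Lean on these libraries where they do the work, as an engineer would, in place of code of your own. Each camera call takes 0.05 s, during which the arm holds its last target.

TASK

The glue on the lime-green tram body has set, so open the clamp: press the orange ratchet release on top of the sliding jaw and, keeping it pressed, push the jaw back along its bar until it meets the red stop collar, then let go and move clear. Do not shove the collar along the bar, and leave the tram body, the bridge pier, the wheelsets and the hand drill undisturbed where they stand.

Things in the scene. Friction and masses are not known exactly. Their poses are not given: they have to be found in the camera images.
- clamp: Ratchet clamp on a grey 70 x 310 mm base plate fixed to the bench. Origin on the bench under the centre of the wooden bed that carries the tram. +y runs along the bar in the opening direction (blue fixed jaw to red collar), z up. Steel bar 20 mm wide, top 34 mm high. Fixed jaw at y -44 to -22 mm, 80 mm high; bed at y -19 to 19, 36 high; far end block at y 215 to 237, 40 high.
- jaw (a joint): Travel of the blue sliding jaw in m: 0 = shut (start), growing as it opens along clamp +y. Slides with 3 N friction, but the ratchet blocks opening after 1 to 2 mm of play unless the release is down. Jaw 70 mm long on the bar, 44 wide; cork-faced front 60 wide, 80 high. Its rear is an upright back plate 10 mm thick, 44 wide, top 115 mm above the bench, which a finger on the release can push against.
- jaw_back (a point): Centre of the rear face of the sliding jaw's back plate (the face that meets the collar), 50 mm above the bench. Axes as the clamp's.
- release (a joint): How far the orange release is pressed, in m: 0 = up, 0.010 = fully down. A spring returns it: 3 N to start, 7 N at the bottom. The ratchet is free when it is more than about 4 mm down, and locks again when let go.
- release_top (a point): Centre of the top of the orange release, a flat paddle 40 mm wide, 44 mm along the bar, 6 mm thick, on top of the sliding jaw and moving with it; 94 mm above the bench when up, pressed straight down. The front face of the jaw's back plate is 26 mm from this point along clamp +y and rises 21 mm above it. Axes as the clamp's.
- collar (a joint): Position of the red stop collar along the bar in m; at 0 the gap between it and the shut jaw is 35 mm, and the value adds to that gap. Its brass thumbscrew holds it: it slips only when pushed with about 20 N.
- collar_face (a point): Centre of the collar's face towards the jaw, 50 mm above the bench. The red collar is a block 36 mm wide, 16 mm along the bar, its top 62 mm above the bench, with a brass thumbscrew to 72 mm. The gap still to close is the clamp-y distance from jaw_back to this point.
- tram: Bystander: lime-green plastic tram body, 150 x 40 x 48 mm (x, y, z), loose, standing on the bed across the bar between the jaws, 2 mm clear of each; its long axis is the clamp's x. Origin at the centre of its underside, 36 mm above the bench; its roof is 84 mm above the bench.
- pier: Bystander: grey resin bridge pier, 60 x 40 x 90 mm, standing loose on the bench 110 mm or more to the +x side of the bar. Origin at the centre of its underside.
- wheelset0: Bystander: black steel wheelset stood on end, 22 mm diameter, 37 mm tall, origin at the centre of its underside. Beside the clamp, 95 mm or more to the -x side of the bar's centre line (clamp frame).
- wheelset1: Bystander: black steel wheelset stood on end, 22 mm diameter, 37 mm tall, origin at the centre of its underside. Beside the clamp, 95 mm or more to the -x side of the bar's centre line (clamp frame).
- wheelset2: Bystander: black steel wheelset stood on end, 22 mm diameter, 37 mm tall, origin at the centre of its underside. Beside the clamp, 95 mm or more to the -x side of the bar's centre line (clamp frame).
- drill: Bystander: brass-bodied hand drill lying on the bench beyond the fixed jaw (clamp -y side), 210 mm long along its x, 60 mm wide, 53 mm tall at the crank knob. Origin at the underside of the brass body.

How it is judged:
By the outcome, as a careful person would: the job done as asked, in the order asked, and still so for the second after the job is handed in, with the robot touching nothing.
It also fails if it takes over 32 s, if anything falls off the work surface, if the arm or the gripper's body presses on something with over 40 N, if the wrist force passes 120 N, or if a joint passes its speed limit or range.

## Working session

There is one attempt and no reset: what is moved stays moved. The work goes in short steps, each a Python script; the robot and the scene stay as the last script left them, time stands still between calls to the robot, and variables do not carry over. Pictures are saved under pics/ and viewed, and the job is handed in when it is done.

```bash
mkdir -p pics; ls; python3 - <<'E'
from bench import bot, imaging
import cv2
print(bot.get_state())
for n in ("scene","top"):
    im=imaging.capture(n); cv2.imwrite(f"pics/{n}0.png",im)
    print(n,imaging.camera_model(n))
E
```

```text
pics
{'t': 0.0, 'qpos': array([-1.28422545e+00,  3.26962966e-01, -1.93597135e-01,  1.05204193e+00,
       -2.55746083e-05,  1.43660051e+00]), 'joint_velocities': array([ 9.68868064e-05, -1.04700953e-03, -7.69454249e-04, -7.46690140e-04,
        5.98361941e-05,  2.71034843e-03]), 'effort': array([-1.98547576e-03, -4.43394256e+01,  2.62442994e+01,  1.53511274e-02,
       -1.70848534e-04,  2.10167670e-06]), 'tcp_pos': array([ 224.48494054, -501.4350332 ,  230.48645004]), 'orientation': array([-3.13979977e+00, -2.16246008e-04,  4.20766521e-01]), 'contact_force': array([ 0.06218142, -1.45689935,  0.28818366]), 'wrist_torque': array([-0.02977541, -0.05591709, -0.01405542]), 'opening': 0.9993031471178877}
scene {'K': array([[511.6799147 ,   0.        , 309.74424608],
       [  0.        , 511.6799147 , 205.65677056],
       [  0.        ,   0.        ,   1.        ]]), 'k1': -0.0006890478158747131, 'position': array([1052.05097615,  347.4991857 ,  674.15906772]), 'rotation': array([ 0.84320178, -0.00786255,  2.26518194])}
top {'K': array([[361.39188231,   0.        , 321.2532889 ],
       [  0.        , 361.39188231, 204.12701596],
       [  0.        ,   0.        ,   1.        ]]), 'k1': 0.01538719321464302, 'position': array([506.13648301, -82.47927876, 877.73596704]), 'rotation': array([ 0.02592958, -0.01198454, -1.59058333])}
```

View pics/scene0.png

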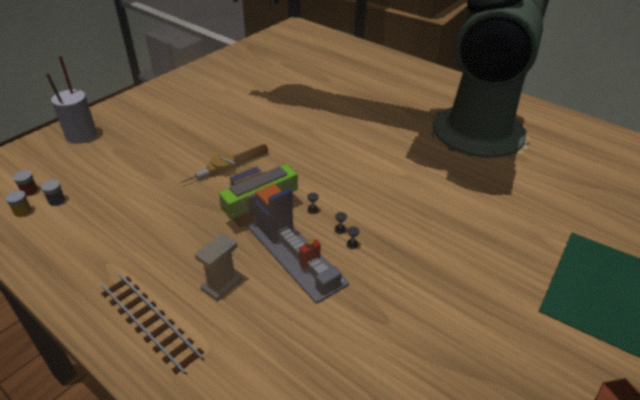

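View pics/top0.png

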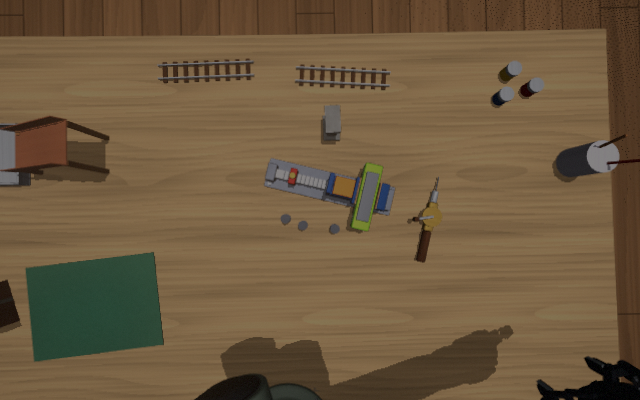

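The top view shows the clamp with its bar running left in the image, the orange paddle near (344,187), the collar near (293,177) and the tram near (368,198). I'll enlarge both views.

```bash
python3 - <<'E'
import cv2
t=cv2.imread("pics/top0.png")[145:245,255:415]
cv2.imwrite("pics/top0c.png",cv2.resize(cv2.convertScaleAbs(t,alpha=1.6),None,fx=5,fy=5,interpolation=cv2.INTER_CUBIC))
t=cv2.imread("pics/scene0.png")[150:310,190:370]
cv2.imwrite("pics/scene0c.png",cv2.resize(cv2.convertScaleAbs(t,alpha=1.8),None,fx=3.7,fy=3.7,interpolation=cv2.INTER_CUBIC))
E
```

```text
(no output)
```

View pics/top0c.png

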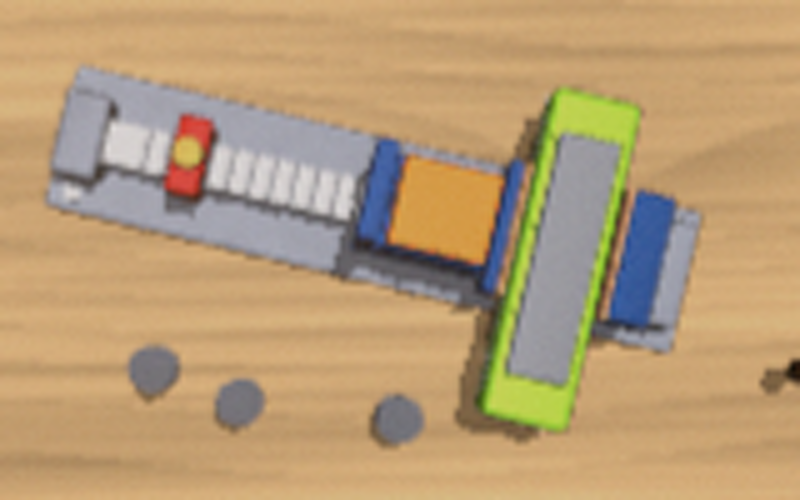

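View pics/scene0c.png

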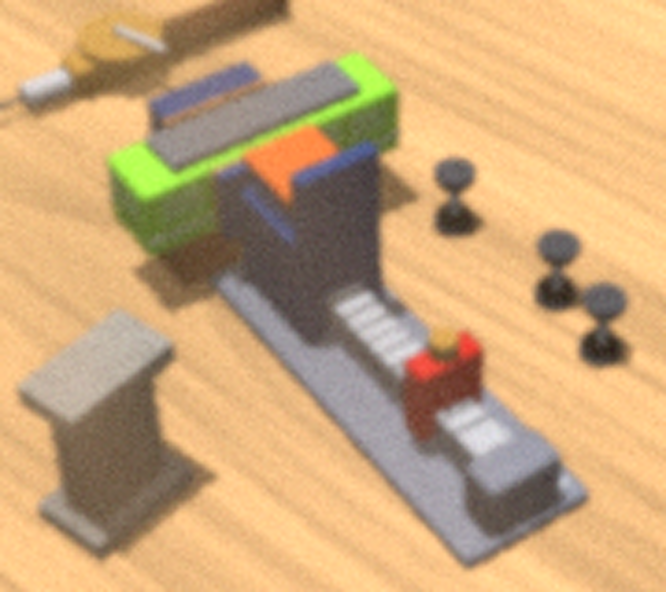

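```bash
cat > cal.py <<'E'
import numpy as np, cv2
from scipy.spatial.transform import Rotation as R
from bench import imaging
def proj(P,m):
    P=np.atleast_2d(P); Rm=np.array(m["rotation"])
    Rm=R.from_euler("xyz",Rm).as_matrix() if Rm.shape==(3,) else Rm
    c=(P-m["position"])@Rm; s=np.c_[c[:,0],-c[:,1]]/(-c[:,2:3])
    s=s*(1+m["k1"]*(s**2).sum(1,keepdims=True))
    return s@m["K"][:2,:2].T+m["K"][:2,2]
def cw(P,x,y,a):
    P=np.asarray(P,float); c,s=np.cos(a),np.sin(a)
    return np.c_[x+c*P[:,0]-s*P[:,1],y+s*P[:,0]+c*P[:,1],P[:,2]]
E
python3 - <<'E'
from cal import *
from scipy.optimize import least_squares
T=imaging.camera_model("top");S=imaging.camera_model("scene")
# (x,y,z, collar flag) ; top crop px. image up = world +x ; clamp +y = image left
rows=[(20,78,94,0,404-0,155),(20,34,94,0,505,167),(-20,34,94,0,484,264),(-20,78,94,0,387,243),
(22,92,115,0,377,138),(22,82,115,0,403,142),(-22,82,115,0,384,248),(-22,92,115,0,357,240),
(18,143,62,1,180,115),(18,127,62,1,215,120),(-18,127,62,1,201,197),(-18,143,62,1,165,190),
(75,20,84,0,557,87),(75,-20,84,0,640,105),(-75,-20,84,0,567,432),(-75,20,84,0,482,412),
(30,-44,80,0,677,200),(-30,-44,80,0,645,328)]
rows=np.array(rows,float); px=rows[:,4:]/5+[255,145]
# scene crop px scale 3.7 ; back plate top corners, collar top, tram roof
srows=np.array([(-22,92,115,0,378,150),(22,92,115,0,297,185),
(18,127,62,1,406,365),(-18,143,62,1,481,348),(18,143,62,1,420,378),
(75,20,84,0,150,193),(-75,20,84,0,397,95),(75,-20,84,0,112,157),(-75,-20,84,0,358,53)],float)
spx=srows[:,4:]/3.7+[190,150]
def res(p,which=0):
    def f(r):
        P=r[:,:3].copy(); P[:,1]+=r[:,3]*p[3]; return cw(P,*p[:3])
    a=(proj(f(rows),T)-px); b=(proj(f(srows),S)-spx)
    return {0:np.r_[a.ravel(),b.ravel()],1:a.ravel(),2:b.ravel()}[which]
for w in (0,1,2):
    o=least_squares(lambda p:res(p,w),[520,-150,0.,0],loss="soft_l1",x_scale=[10,10,.1,10])
    p=o.x; print(w,p.round(3),"rms",np.sqrt((res(p,w)**2).mean()))
    if w<2: print(res(p,w).reshape(-1,2).round(1).tolist())
    if w==0: np.save("p.npy",p)
E
```

```text
0 [ 5.47037e+02 -1.95194e+02 -2.68000e-01  3.77550e+01] rms 2.130253721484819
[[0.1, -0.1], [-0.5, 2.5], [-0.8, 0.9], [-1.0, 0.1], [-0.2, -0.3], [-0.8, 0.1], [-2.1, -1.0], [-1.3, -0.5], [-0.1, -1.0], [-0.3, -0.2], [-1.4, -0.2], [-1.1, -0.6], [0.8, -3.6], [1.8, -2.8], [-0.1, -2.2], [-0.8, -2.7], [-0.4, 0.8], [-0.5, 1.4], [1.4, -2.3], [1.3, -2.3], [-1.7, -3.9], [1.4, -2.4], [0.0, -1.6], [-5.6, -2.1], [-1.1, -5.2], [-5.8, -4.4], [-2.1, -4.4]]
1 [ 5.47052e+02 -1.96289e+02 -2.60000e-01  3.70230e+01] rms 1.232286297653262
[[0.4, 0.2], [-0.1, 2.6], [-0.3, 1.0], [-0.5, 0.4], [0.2, 0.0], [-0.4, 0.4], [-1.6, -0.7], [-0.8, -0.2], [0.5, -0.3], [0.3, 0.4], [-0.7, 0.4], [-0.4, 0.1], [1.0, -3.6], [2.0, -2.9], [0.7, -2.2], [-0.0, -2.5], [0.1, 0.6], [0.1, 1.3]]
2 [ 5.50793e+02 -1.87854e+02 -2.79000e-01  3.45580e+01] rms 2.112114974901361
```

```bash
python3 - <<'E'
from cal import *
from bench import bot,solve_ik
T=imaging.camera_model("top")
w=imaging.camera_model("wrist"); s=bot.get_state(); print(w, s["tcp_pos"])
p=np.load("p.npy"); x,y,a=547,-196.2,-0.262
rel=cw([[0,56,94]],x,y,a)[0]; print("rel",rel)
for yaw in (np.pi/2+a,-np.pi/2+a):
    for z in (260,125,86):
        print(yaw,z,solve_ik([rel[0],rel[1],z],[np.pi,0,yaw]))
E
```

```text
{'K': array([[290.95347291,   0.        , 318.71873496],
       [  0.        , 290.95347291, 200.74800192],
       [  0.        ,   0.        ,   1.        ]]), 'k1': -0.03995235524824028, 'position': array([ 297.02938045, -468.92334479,  373.60111141]), 'rotation': array([-3.19251515e-01,  1.12559929e-03, -1.15082682e+00])} [ 224.52825707 -501.48840155  230.57514667]
rel [ 561.50471772 -142.11106246   94.        ]
1.3087963267948965 260 [-0.37529881  0.36447304 -0.06269733  1.14362596  0.          1.45749752]
1.3087963267948965 125 [-0.37529881  0.46854125 -0.26524036  0.83701472  0.          1.45749752]
1.3087963267948965 86 [-0.37529881  0.51187325 -0.30759495  0.75132812  0.          1.45749752]
-1.8327963267948966 260 [-0.37529881  0.36447304 -0.06269733  1.14362596  0.         -1.68409514]
-1.8327963267948966 125 [-0.37529881  0.46854125 -0.26524036  0.83701472  0.         -1.68409514]
-1.8327963267948966 86 [-0.37529881  0.51187325 -0.30759495  0.75132812  0.         -1.68409514]
```

```bash
python3 - <<'E'
from cal import *
from bench import bot
x,y,a=547,-196.2,-0.262
rel=cw([[0,56,94]],x,y,a)[0]
bot.move_ptp([rel[0],rel[1],220],[np.pi,0,np.pi/2+a])
bot.grip(0.0,40)
bot.dwell(0.2)
m=imaging.camera_model("wrist"); im=imaging.capture("wrist")
import pickle; pickle.dump(m,open("w1.pkl","wb")); cv2.imwrite("pics/w1.png",im)
s=bot.get_state(); print(s["t"],s["tcp_pos"],s["orientation"],s["contact_force"],s["opening"]); print(m["position"],m["rotation"])
cv2.imwrite("pics/w1b.png",cv2.convertScaleAbs(im,alpha=1.6))
E
```

```text
2.9083 [ 561.52458907 -142.08432462  220.01773206] [3.14155959e+00 1.72702144e-06 1.30883317e+00] [ 0.2393792  -0.2057687  -0.30228662] -0.00472131289038253
[581.21349851 -64.30409079 363.00202043] [-3.19763234e-01 -2.12816147e-04 -2.62746263e-01]
```

View pics/w1b.png

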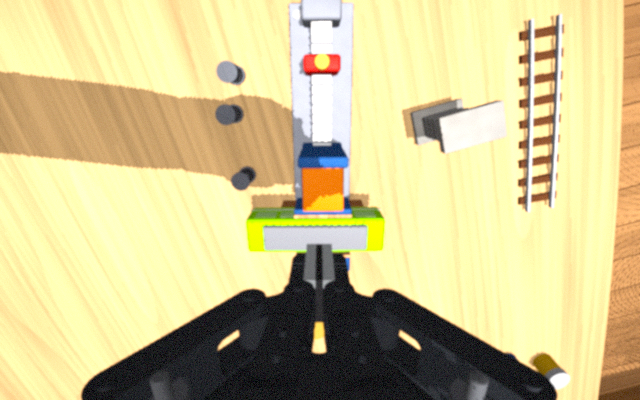

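The wrist view shows the clamp nearly upright in the image: the paddle at (323,188), the back plate at (323,155), the collar at (322,63) and the fingertips at (319,250). I'll enlarge it to get corner positions.

```bash
python3 - <<'E'
import cv2
im=cv2.imread("pics/w1.png")
a=cv2.resize(im[40:80,280:370],None,fx=8,fy=8,interpolation=cv2.INTER_CUBIC)
b=cv2.resize(im[135:255,245:390],None,fx=5,fy=5,interpolation=cv2.INTER_CUBIC)
cv2.imwrite("pics/w1a.png",a);cv2.imwrite("pics/w1c.png",b)
E
```

```text
(no output)
```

View pics/w1a.png

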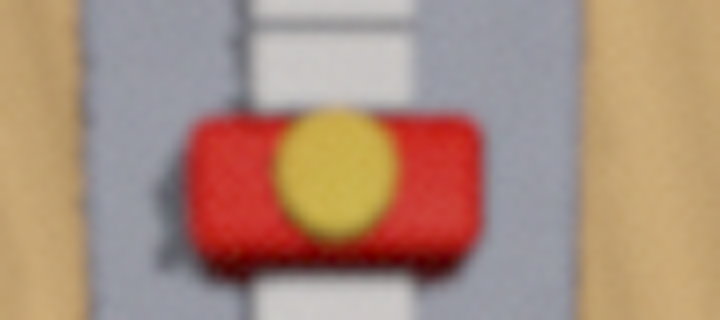

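View pics/w1c.png

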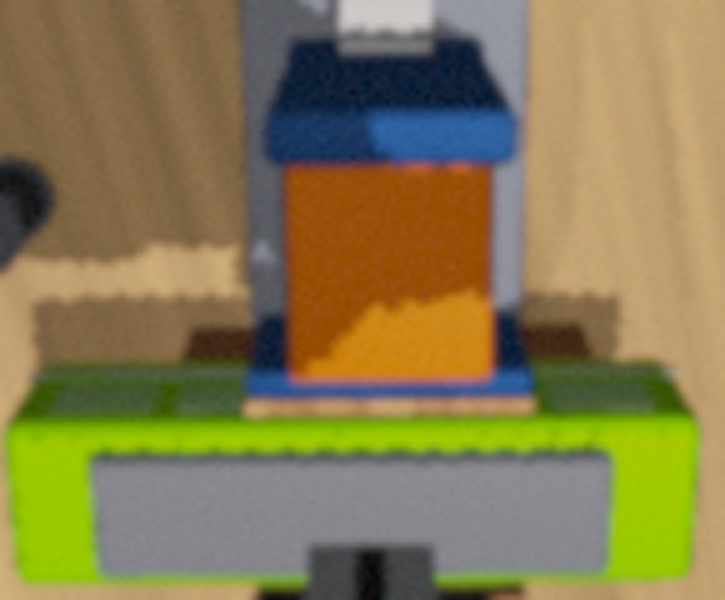

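```bash
python3 - <<'E'
from cal import *
import pickle
from scipy.optimize import least_squares
m=pickle.load(open("w1.pkl","rb"))
r=np.array([(-22,92,115,0,298.6,157),(22,92,115,0,348.2,157),(-22,82,115,0,299.2,167.4),(22,82,115,0,347.6,167.4),
(-20,34,94,0,302.6,211.2),(20,34,94,0,343.8,211.2),
(-18,143,62,1,303.6,54.4),(18,143,62,1,340.2,54.4),(-18,127,62,1,303.6,71.2),(18,127,62,1,340.3,71.2)],float)
def f(p):
    P=r[:,:3].copy();P[:,1]+=r[:,3]*p[3]
    return (proj(cw(P,*p[:3]),m)-r[:,4:]).ravel()
o=least_squares(f,[547,-196,-.26,37],x_scale=[10,10,.1,10]);p=o.x
print(p); print(o.fun.reshape(-1,2).round(2).tolist())
np.save("pw.npy",p)
print(cw([[0,56,94],[0,92,50],[0,127+p[3],50]],*p[:3]))
# fingertip px check
print(proj([[561.52,-142.08,220]],m))
E
```

```text
[ 5.50982882e+02 -1.95080362e+02 -2.53743462e-01  3.73857619e+01]
[[-1.04, -0.37], [0.78, -0.82], [-1.28, 0.72], [1.12, 0.27], [0.31, 0.38], [-0.33, 0.03], [-0.71, -0.5], [0.9, -0.85], [-0.31, 0.89], [0.6, 0.54]]
[[ 565.04052265 -140.87351031   94.        ]
 [ 574.07757761 -106.02624876   50.        ]
 [ 592.24852506  -35.95831608   50.        ]]
[[320.79956316 257.06373648]]
```

```bash
cat > h.py <<'E'
from cal import *
from bench import bot
A=-0.256; REL=np.array([563.8,-141.3]); U=np.array([-np.sin(A),np.cos(A)])
ORI=[np.pi,0,np.pi/2+A]
def pos(off,z): q=REL+U*off; return [q[0],q[1],z]
def st(tag):
    s=bot.get_state(); d=s["tcp_pos"][:2]-REL; L=np.array([U[1],-U[0]])
    f=s["contact_force"]
    print(tag,"t%.2f off%.2f lat%.2f z%.2f | F along%.2f lat%.2f z%.2f"%(s["t"],d@U,d@L,s["tcp_pos"][2],f[:2]@U,f[:2]@L,f[2]))
    return s
E
python3 - <<'E'
from h import *
bot.move_ptp(pos(9,122),ORI); bot.dwell(0.2); st("above")
im=imaging.capture("wrist"); cv2.imwrite("pics/w2.png",cv2.resize(im[60:400,180:460],None,fx=2,fy=1.7))
E
```

```text
above t3.58 off8.64 lat1.97 z124.49 | F along0.84 lat-0.67 z-0.92
```

View pics/w2.png

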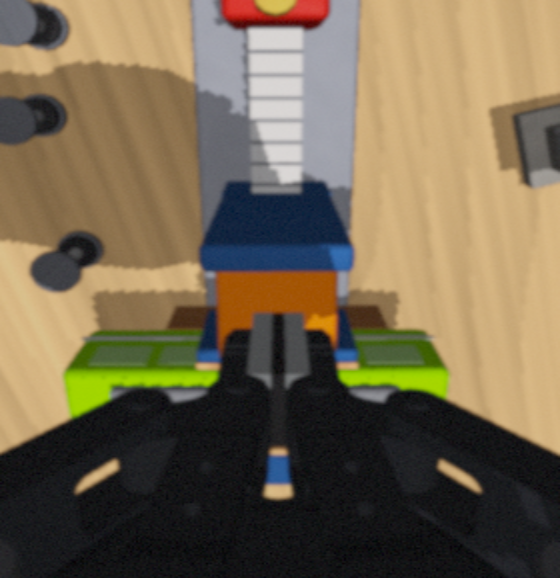

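The fingers are centred sideways on the paddle at crop x of about 278. Their front edge is clear of the back plate (crop rows 313 and 270). Now I'll press.

```bash
python3 - <<'E'
from h import *
st("pre"); bot.dwell(0.3); st("settled")
r=bot.movel(pos(9,98),ORI,max_speed=60); bot.dwell(.2); st("98 %s"%r)
r=bot.movel(pos(9,86.5),ORI,max_speed=25,threshold=15); st("pressed %s"%r); bot.dwell(.3); st("pressed")
E
```

```text
pre t3.63 off8.69 lat1.66 z124.21 | F along0.53 lat0.08 z-0.22
settled t3.93 off8.96 lat0.16 z122.35 | F along0.11 lat0.43 z0.39
98 False t4.68 off8.97 lat0.33 z98.35 | F along-0.83 lat0.66 z-0.62
pressed False t5.29 off8.98 lat0.54 z86.92 | F along0.51 lat0.01 z5.92
pressed t5.59 off8.96 lat0.59 z87.02 | F along0.49 lat0.39 z5.16
```

The release is down about 7 mm, with 5–6 N of spring force on the tool. Next I'll push most of the way, then slow down.

```bash
python3 - <<'E'
from h import *
bot.movel(pos(9,85.8),ORI,max_speed=20); st("deeper")
r=bot.movel(pos(25,85.8),ORI,max_speed=20,threshold=12); st("contact %s"%r)
if not r:
    r=bot.movel(pos(68,85.8),ORI,max_speed=40,threshold=12); st("push %s"%r)
bot.dwell(.2); st("hold")
im=imaging.capture("wrist"); cv2.imwrite("pics/w3.png",cv2.resize(im[60:400,180:460],None,fx=2,fy=1.7))
im=imaging.capture("top"); cv2.imwrite("pics/top3.png",cv2.resize(im[145:245,255:415],None,fx=5,fy=5))
E
```

```text
deeper t5.84 off8.98 lat0.62 z86.35 | F along0.39 lat-0.55 z5.56
contact False t6.79 off24.08 lat0.55 z86.33 | F along-3.32 lat-0.41 z6.69
push False t8.02 off67.30 lat0.45 z86.31 | F along-2.16 lat-0.71 z6.23
hold t8.22 off67.28 lat0.45 z86.30 | F along-2.92 lat0.00 z6.16
```

View pics/w3.png

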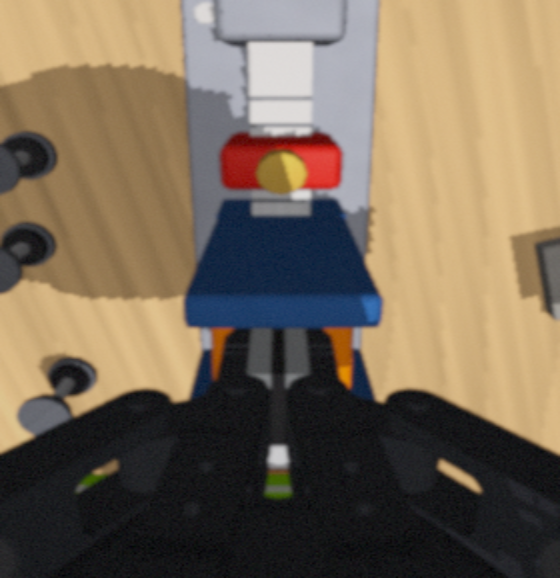

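The jaw is following, with 3 N of push and the release still down. The collar is still clear, at crop rows 135–190, with bar visible ahead of the jaw. Now the slow final approach.

```bash
python3 - <<'E'
from h import *
r=bot.movel(pos(79,85.8),ORI,max_speed=25,threshold=7); st("a %s"%r)
if not r:
    r=bot.movel(pos(103,85.8),ORI,max_speed=8,threshold=7); st("b %s"%r)
bot.dwell(.2); st("hold")
im=imaging.capture("wrist"); cv2.imwrite("pics/w4.png",cv2.resize(im[60:400,180:460],None,fx=2,fy=1.7))
im=imaging.capture("scene"); cv2.imwrite("pics/scene4.png",cv2.resize(im[150:310,190:370],None,fx=3.7,fy=3.7))
E
```

```text
a False t8.91 off78.40 lat0.40 z86.27 | F along-1.50 lat-0.85 z6.58
b True t10.57 off89.16 lat0.80 z86.47 | F along-0.52 lat-0.34 z4.24
hold t10.77 off89.15 lat0.80 z86.46 | F along-0.46 lat-0.27 z4.50
```

View pics/w4.png

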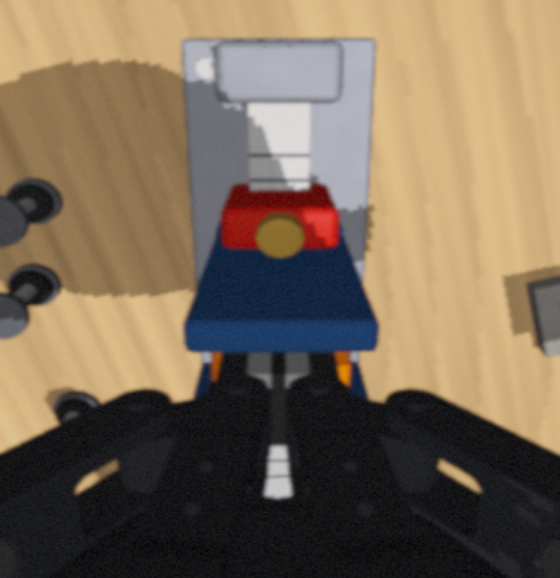

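View pics/scene4.png

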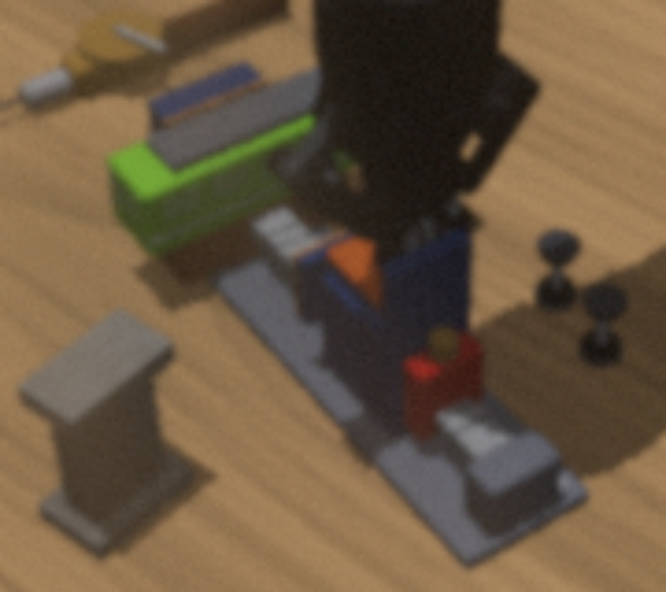

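Contact triggered at an offset of 89.2 mm, but the push force relaxed afterwards. I'll check the contact with small static steps, keeping well below the 20 N slip force.

```bash
python3 - <<'E'
from h import *
s=bot.get_state()
for k in range(8):
    o=89.2+0.5*k
    r=bot.movel(pos(o,85.3),ORI,max_speed=6,threshold=9); bot.dwell(.1); s=st("cmd %.1f %s"%(o,r))
    F=s["contact_force"][:2]@U
    if r or F<-8: break
im=imaging.capture("scene"); cv2.imwrite("pics/scene5.png",im)
c=lambda f,i:cv2.resize(cv2.convertScaleAbs(i[215:305,260:350],alpha=1.6),None,fx=4.4,fy=4.4,interpolation=cv2.INTER_CUBIC)
cv2.imwrite("pics/cmp5.png",np.hstack([c(0,cv2.imread("pics/scene0.png")),c(0,im)]))
E
```

```text
cmd 89.2 False t11.32 off89.19 lat0.80 z85.86 | F along-0.61 lat0.92 z6.56
cmd 89.7 False t11.67 off89.21 lat0.79 z85.86 | F along-2.22 lat-0.06 z6.37
cmd 90.2 False t12.02 off89.22 lat0.80 z85.86 | F along-3.57 lat0.13 z5.94
cmd 90.7 False t12.37 off89.24 lat0.79 z85.84 | F along-5.82 lat-0.09 z6.02
cmd 91.2 False t12.72 off89.27 lat0.78 z85.85 | F along-5.57 lat0.42 z7.18
cmd 91.7 False t13.07 off89.30 lat0.78 z85.86 | F along-7.60 lat0.13 z6.47
cmd 92.2 False t13.42 off89.31 lat0.78 z85.88 | F along-7.92 lat0.46 z6.09
cmd 92.7 False t13.77 off89.31 lat0.77 z85.87 | F along-11.35 lat-0.44 z7.70
```

View pics/cmp5.png

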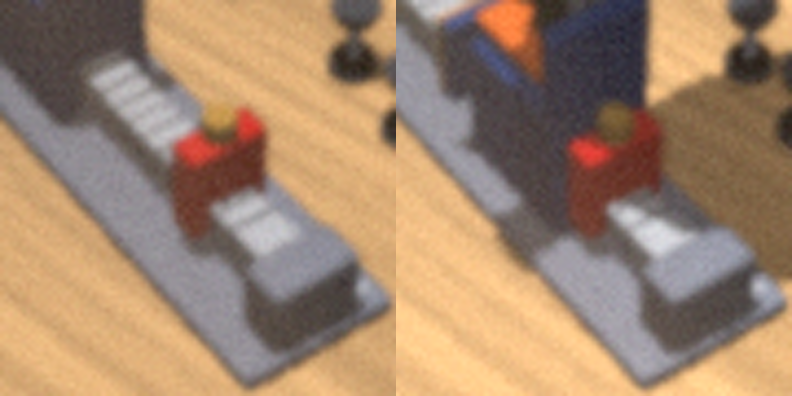

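The force climbs to 11 N with no movement, so the jaw is firm against the collar. The collar sits at the same pixels as before. I'll ease the push off, lift straight up and move clear.

```bash
python3 - <<'E'
from h import *
bot.movel(pos(89.6,85.3),ORI,max_speed=10); bot.dwell(.1); st("eased")
bot.movel(pos(89.4,100),ORI,max_speed=30); st("up")
bot.movel(pos(85,125),ORI,max_speed=60)
bot.movel(pos(85,260),ORI,max_speed=150); bot.dwell(.3); st("clear")
w=imaging.capture("wrist"); cv2.imwrite("pics/w6.png",w)
im=imaging.capture("scene"); t=imaging.capture("top"); cv2.imwrite("pics/scene6.png",im); cv2.imwrite("pics/top6.png",t)
c=lambda i:cv2.resize(i[140:310,180:380],None,fx=2,fy=2,interpolation=cv2.INTER_CUBIC)
cv2.imwrite("pics/cmp6.png",cv2.convertScaleAbs(np.hstack([c(cv2.imread("pics/scene0.png")),c(im)]),alpha=1.6))
cv2.imwrite("pics/w6c.png",cv2.convertScaleAbs(cv2.resize(w[0:280,200:440],None,fx=2.1,fy=2.1),alpha=1.5))
E
```

```text
eased t14.38 off89.21 lat0.78 z85.85 | F along-1.84 lat0.97 z6.17
up t15.02 off89.33 lat-0.41 z99.82 | F along-3.02 lat-0.78 z0.41
clear t16.94 off84.99 lat-0.28 z259.38 | F along-0.61 lat-0.48 z0.51
```

View pics/cmp6.png

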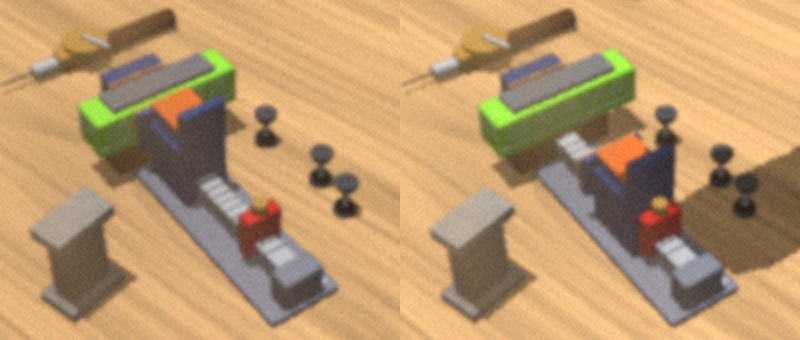

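View pics/w6c.png

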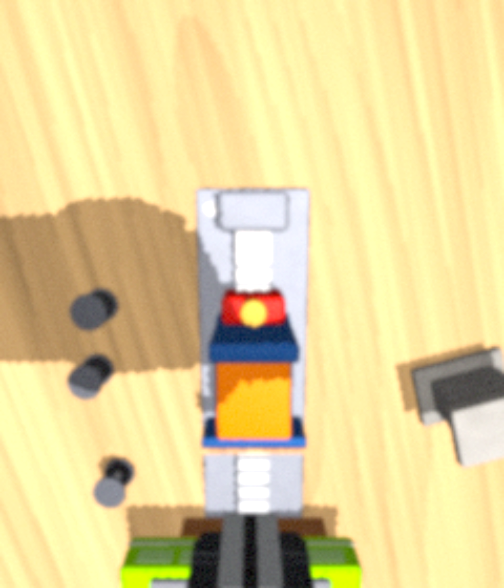

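```bash
python3 - <<'E'
import cv2,numpy as np
c=lambda f:cv2.resize(cv2.convertScaleAbs(cv2.imread(f)[225:285,280:340],alpha=1.8),None,fx=6.5,fy=6.5,interpolation=cv2.INTER_CUBIC)
cv2.imwrite("pics/z6.png",np.hstack([c("pics/scene5.png"),c("pics/scene6.png")]))
E
```

```text
(no output)
```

View pics/z6.png

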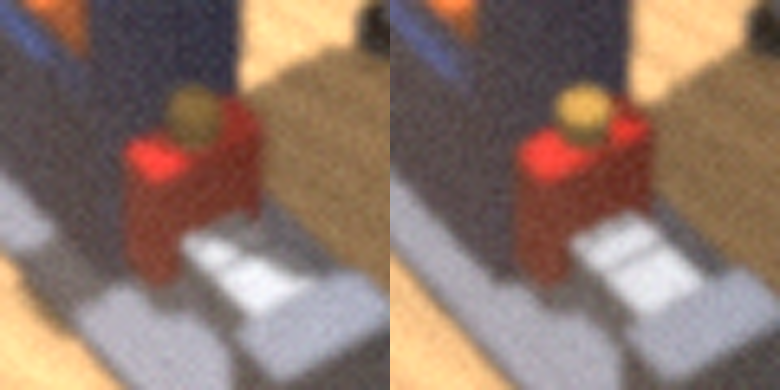

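The jaw is against the collar both while pressed (left) and after letting go (right). The back plate and collar are in the same place in both, with no visible gap. I'm handing in the job.

```bash
python3 -c "
from bench import bot
print(bot.sign_off(), bot.get_state()['t'])"
```

```text
the job is handed in; nothing more can be done
the job is handed in; nothing more can be done
```

The clamp is open: I pressed the orange release about 7–8 mm with the closed fingertips and, holding it down, pushed the jaw back until it met the red collar. I then eased off, lifted straight up to about 260 mm and handed the job in; the arm was clear by 16.9 s of the 32 s allowed.

**Contact with the collar:** The first contact reading (7 N change) fell back once the arm stopped, so I checked again in 0.5 mm steps. The push force rose to about 11 N with almost no movement (0.1 mm), so the jaw was seated and stayed under the collar's 20 N slip force.

**After letting go:** In the last pictures the jaw shows no visible gap to the collar, and the collar is at the same pixels as at the start. The release looks to be back up. By eye, the tram, pier, wheelsets and drill are where they were; I did not measure their positions.

**Disagreement:** The top and wrist cameras differed by about 4 mm sideways on where the clamp was. I aimed between the two, and the fingers came down centred on the release.

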